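# Tip a reagent carton down in front of the code reader

## Task

Push the tall reagent carton over towards the code reader, so that it drops flat inside the black outline on the metal plate with its top end pointing at the reader. Then, with the fingertips, slide the lying carton on until its top end sits flush against the reader's face, still inside the outline. Do not pick the carton up, and leave the low carton, the dropper bottle and the lidded pot where they stand.

Things in the scene. Friction and masses are not known exactly. Their poses are not given: they have to be found in the camera images.
- station: Code reading station, fixed to the bench: bare aluminium plate 320 x 190 mm, 6 mm thick, a white reader head on its far end. Origin: on the bench under the plate, on its centre line; x along the plate to the reader, y left, z up. The plate spans x -150 to 170, y -95 to 95 mm. Its x axis is turned up to 0.55 rad either way from pointing straight away from the robot.
- reader_face (a point): Foot of the reader's flat face (with a dark window, looking to the station's -x), mid-width, on the plate's top: station x 125, y 0, z 6 mm. The reader head is a white block 42 mm long behind this face, 160 mm wide, its top 56 mm above the bench.
- outline_near (a point): Middle of the outline's near line (inner edge), on the plate's top: station x -75, y 0, z 6 mm. The outline is flat black tape 5 mm wide (no height to speak of): a near line and two side lines whose inner edges are at y 70 and -70 mm; the reader's face closes its far end.
- carton: Tall brown carton with white labels, rigid: 45 thick (x), 80 wide (y), 130 mm tall (z), 0.18 to 0.35 kg. Origin: centre of its foot (underside). Starts standing on the plate across the near line, x axis at the reader within 0.1 rad. Pushed near the top it tips about its lower front edge, over once its top has gone 45 mm; it then lies 45 mm high, 25 to 65 mm short of the reader.
- foot_left (a point): Corner of the carton's +x face (the face that lands on the plate): foot end, left (+y) side: x +22.5, y +40, z 0 mm in the carton's frame.
- foot_right (a point): The same, foot end, right side: x +22.5, y -40, z 0 mm in the carton's frame.
- head_left (a point): The same, top end, left side: x +22.5, y +40, z +130 mm in the carton's frame.
- head_right (a point): The same, top end, right side: x +22.5, y -40, z +130 mm in the carton's frame.
- low_carton: Bystander: a low brown carton 60 x 60 mm, 50 mm tall, on the bench beside the plate. Origin: centre of its underside.
- dropper: Bystander: white dropper bottle with a pointed cap, 30 mm diameter, 78 mm tall, on the bench beside the plate. Origin: centre of its underside.
- pot: Bystander: small clear specimen pot with a grey lid, 48 mm diameter, 60 mm tall, on the bench beside the plate. Origin: centre of its underside.

How it is judged:
By the outcome, as a careful person would: the job done as asked, in the order asked, and still so for the second after the job is handed in, with the robot touching nothing.
It also fails if it takes over 42 s, if anything falls off the work surface, if the arm or the gripper's body presses on something with over 40 N, if the wrist force passes 120 N, or if a joint passes its speed limit or range.

## Robot

A 6-joint arm with a two-finger parallel gripper is mounted at the origin on the work surface. World frame = base frame: x ahead of the robot, y to its left, z up, the work surface at z = 0. Lengths are in m, angles in rad, forces in N, time in s.
With the tool pointing down it reaches from about 0.35 to 0.85 m from the base axis. Payload 8.1 kg.
Tool frame: the origin (TCP) lies midway between the tips of the shut fingers; the grasp point (between the pads) lies robot.grip_depth behind it (robot.grip_depth is the distance from the TCP to the grasp point, in m); z points along the fingers, y is the line along which they close (so a half turn about z gives the same grasp; the last joint's range is limited). The gripper opens to 93 mm and grips with 3 to 60 N. Pads are 15 mm wide; open, the fingers measure 128 mm over their backs; the gripper's body (75 mm by 188 mm) begins 65 mm behind the grasp point.
Start: joints at [1.076, 0.13, 1.488, -0, 1.523, -0.085], TCP at [0.239, 0.55, 0.219] pointing down, gripper open.
Joint ranges: [-2.96, 2.96], [-0.89, 2.26], [0.02, 2.5], [-1.34, 4.48], [0, 2.73], [-2.66, 2.66]. Speed limits (rad/s): [2.39, 2.39, 2.79, 3.14, 3.14, 3.14].

## Interface

Orientations are given as a rotation vector (axis times angle).
In Python, from plant import robot gives the robot as it stands.
- The arm moves only by the tool carry_out, never from a script. Its argument "rows" is a list of rows, each a list of 6 numbers: the shift along the tool's x, y, z in m, then the turn, a rotation vector about the tool's x, y, z in degrees. A call has 1 to 12 rows; each row is the pose to reach, as a shift and turn from the pose commanded when the call began, along the tool's axes at that moment; what a row does not reach only later rows make up. A row lasts 1/8 s, in which the tool goes at most 62.5 mm and 10.7 degrees, less where a joint would pass 70% of its speed; a pose out of reach is approached as far as the arm can. A call with a gripper value outside its range is refused whole. "jaw" is the closure in counts, from 0 (fully open) to 255 (shut), set as the call begins (left out, the last holds). The fingers move at their own pace and stop on an object; "force" is the grip in N (left out, the last holds). Time passes only in rows, so rows that repeat a pose let the fingers close. It gives the time, the measured TCP pose, the force, the opening and the grip force at its end, in the units of the state.
- robot.read_state(): the state, without advancing time (a new reading comes with each control period).
- robot.read_camera(name): name is "scene" or "top"; returns the picture (400x640x3 uint8, red, green, blue); there is no depth.
- robot.camera_model(name): a dict with "fx", "fy", "cx", "cy" (pixels), "R" (3x3) and "t" (3): a world point X has camera coordinates R X + t. Camera axes: x right, y down, z forward; pixel columns grow to the right and rows downward; lengths in m; the calibration is good to about 2 mm. A picture is of the moment at which its call begins. camera_model takes no time and is no camera call.
- robot.close_job(): hands the job in; it is judged then, once.
Trained networks look in the newest picture that a camera, given by its name, has taken for a name from the list of things; names that differ only in an ending like _2 or _b are one class to them, and where a whole thing is asked for, a point or a joint stands for the part that bears it (a point fixed in the world has none). Each returns a list of dicts, best first, with "conf" (0 to 1); they miss things now and then, are a little off and sometimes report something else, mostly with a low value. They report only what shows in the picture. A call takes as long as a camera call.
- robot.outline_of(camera, target): "pixels" (400x640 bool, what is visible of it) and "pixel" ([column, row] in pixels, amid what is visible of it).
The state is a dict: "t": time; "q": joint angles; "dq": joint speeds; "joint_torque": joint torques, N m; "tool_pos": TCP position; "orientation": TCP orientation; "force": force on the tool from outside, world axes, zero at the start; "wrist_torque": the same for the moment, N m; "opening": finger opening in m; "gripper_force": force on a finger pad.
Only numpy, scipy, OpenCV 4.12 (cv2) and the standard library are available. Lean on these libraries where they do the work, as an engineer would, in place of code of your own. Each camera call takes 0.05 s, during which the arm holds its last target. There are 200 camera calls.

## Working session

There is one attempt and no reset: what is moved stays moved. The work goes in short steps, Python scripts to look and compute and a tool call to move; the robot and the scene stay as the last step left them, time stands still between calls to the robot, and variables do not carry over. Pictures are saved under pics/ and viewed, at most 10 in all, crops included, and the job is handed in when it is done.

Besides the shell and the picture viewer there is one more tool, called after "Call:" by a JSON object that holds its "api" and its "payload". carry_out: Moves the arm, as the interface text tells. Its arguments: {"type":"object","properties":{"rows":{"type":"array"},"jaw":{"type":"number"},"force":{"type":"number"}},"required":["rows"]}

```bash
mkdir -p pics; ls; cat > h.py <<'E'
import numpy as np, cv2
from plant import robot
def ray(c,uv):
    m=robot.camera_model(c);R=np.array(m['R']);t=np.array(m['t'])
    d=R.T@np.array([(uv[0]-m['cx'])/m['fx'],(uv[1]-m['cy'])/m['fy'],1]);return -R.T@t,d
def at(c,uv,z):
    o,d=ray(c,uv);return o+d*(z-o[2])/d[2]
def proj(c,X):
    m=robot.camera_model(c);p=np.array(m['R'])@X+np.array(m['t']);return np.array([m['cx']+m['fx']*p[0]/p[2],m['cy']+m['fy']*p[1]/p[2]])
def snap(c,n):
    im=robot.read_camera(c);cv2.imwrite(f'pics/{n}.png',im[:,:,::-1]);return im
E
python3 - <<'E'
from h import *
snap('scene','s0');snap('top','t0')
a=cv2.imread('pics/s0.png');b=cv2.imread('pics/t0.png')
for c in('scene','top'):
    print(c,ray(c,(320,200)))
    for n in['station','carton','low_carton','dropper','pot','reader_face','outline_near','foot_left','foot_right','head_left','head_right']:
        r=robot.outline_of(c,n)
        for q in r[:2]: 
            print(n,round(q['conf'],2),np.round(q['pixel'],1), q['pixels'].sum(),np.round(at(c,q['pixel'],.006),3))
print(robot.read_state(),robot.grip_depth)
E
```

```text
pics
scene (array([ 1.56613602, -0.03410045,  0.86769064]), array([-0.77247516,  0.04776207, -0.63334685]))
station 0.9 [350.9 228. ] 5538 [0.633 0.101 0.006]
station 0.35 [362.5 174.6] 1529 [0.41  0.16  0.006]
carton 0.61 [361.1 174.9] 1484 [0.411 0.156 0.006]
low_carton 0.78 [301.2 192.6] 689 [ 0.479 -0.018  0.006]
dropper 0.66 [282.8 225.1] 262 [ 0.608 -0.07   0.006]
pot 0.64 [424.8 209.5] 410 [0.577 0.303 0.006]
reader_face 0.86 [349.2 226.3] 5504 [0.626 0.097 0.006]
outline_near 0.9 [350.2 224.2] 5444 [0.618 0.101 0.006]
outline_near 0.35 [364.  174.8] 1559 [0.411 0.164 0.006]
foot_left 0.96 [363.6 174.5] 1559 [0.41  0.164 0.006]
foot_right 0.95 [361.9 172.9] 1577 [0.402 0.16  0.006]
foot_right 0.38 [301.5 194.4] 724 [ 0.487 -0.018  0.006]
head_left 0.84 [363.2 175.4] 1623 [0.414 0.162 0.006]
head_right 0.92 [366.3 175.6] 1551 [0.416 0.171 0.006]
top (array([0.55029714, 0.03787873, 1.09499031]), array([ 0.07824595, -0.02013884, -0.99674154]))
carton 0.69 [255.2 269.7] 1200 [0.489 0.153 0.006]
low_carton 0.93 [338.8 257.7] 860 [ 0.513 -0.023  0.006]
dropper 0.55 [359.9 198.6] 186
[... 493 characters left out ...]
 1251 [0.495 0.158 0.006]
{'t': 1.2, 'q': array([ 1.07560297e+00,  1.30389310e-01,  1.48821987e+00,  6.97543761e-06,
        1.52301341e+00, -8.54234189e-02]), 'dq': array([-0.00102084,  0.00199798,  0.00088454,  0.00167246,  0.00093009,
        0.00145768]), 'joint_torque': array([-1.40164564e-03, -5.59737861e+01, -4.92067337e+01,  7.68543477e-02,
        2.22006196e-02, -6.22647576e-05]), 'tool_pos': array([0.23902484, 0.55032421, 0.21863068]), 'orientation': array([-6.39168688e-01, -3.07586931e+00,  4.19278636e-05]), 'force': array([1.00110965, 0.2399056 , 0.11728618]), 'wrist_torque': array([0.00852258, 0.05456581, 0.0301294 ]), 'gripper_force': 0.0, 'opening': 0.0928367399424869} 0.0188
```

```bash
python3 - <<'E'
import cv2
for n,(x0,y0,x1,y1) in {'t0':(150,110,420,310),'s0':(220,100,490,300)}.items():
    a=cv2.imread(f'pics/{n}.png')[y0:y1,x0:x1];cv2.imwrite(f'pics/{n}c.png',cv2.resize(a,None,fx=2.96,fy=2.96,interpolation=2))
E
```

```text
(no output)
```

View pics/t0c.png

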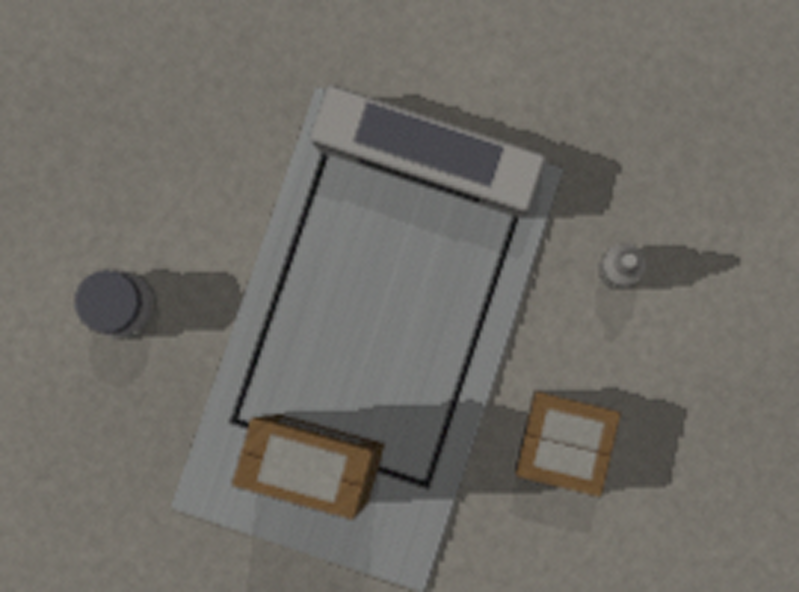

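View pics/s0c.png

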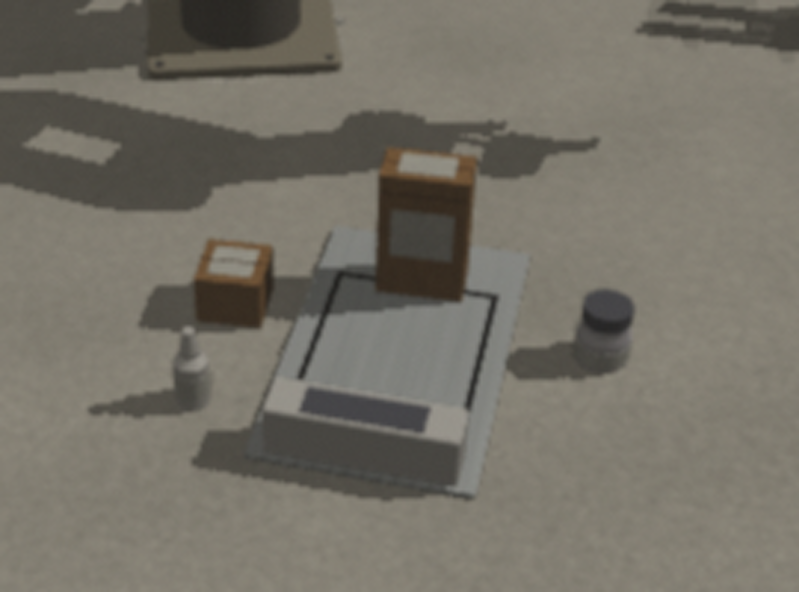

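The top view (crop scale 2.96, offset 150,110) shows the plate turned about 0.3 rad to the right. The carton stands over the left half of the near line, with outline inner corners at crop (236,422), (428,484), (515,218) and (322,157). The scene view agrees. Next I fit poses to the silhouettes.

```bash
cat >> h.py <<'E'
from scipy.optimize import minimize
def box(x0,x1,y0,y1,z0,z1): return np.array([[x,y,z] for x in(x0,x1) for y in(y0,y1) for z in(z0,z1)])
def place(P,p): # p=x,y,yaw
    c,s=np.cos(p[2]),np.sin(p[2]);return P@np.array([[c,s,0],[-s,c,0],[0,0,1]])+np.array([p[0],p[1],0])
def sil(c,boxes,p,S=4):
    m=np.zeros((400*S,640*S),np.uint8)
    for b in boxes:
        q=np.array([proj(c,X) for X in place(b,p)]);
        cv2.fillConvexPoly(m,cv2.convexHull(np.int32(np.round((q+.5)*S))),255)
    return cv2.resize(m,(640,400),interpolation=cv2.INTER_AREA)/255.
def fit(masks,boxes,p0,ign={}):
    def cost(p):
        v=0
        for c,m in masks.items():
            d=np.abs(sil(c,boxes,p)-m)
            if c in ign:d=d*~ign[c]
            v+=d.sum()/m.sum()
        return v
    r=minimize(cost,p0,method='Nelder-Mead',options=dict(initial_simplex=np.array(p0)+np.array([[0,0,0],[.01,0,0],[0,.01,0],[0,0,.08]]),xatol=2e-4,fatol=1e-4))
    return r.x,r.fun
STA=[box(-.15,.17,-.095,.095,0,.006),box(.125,.167,-.08,.08,.006,.056)]
STAND=[box(-.0225,.0225,-.04,.04,.006,.136)]
LYING=[box(-.065,.065,-.04,.04,.006,.051)]
def rel(p,s):
    d=np.array(p[:2])-s[:2];c,S=np.cos(s[2]),np.sin(s[2]);return np.array([c*d[0]+S*d[1],-S*d[0]+c*d[1],p[2]-s[2]])
E
python3 - <<'E'
from h import *
robot.read_camera('top');robot.read_camera('scene')
C={c:robot.outline_of(c,'carton')[0]['pixels'] for c in('top','scene')}
S={c:robot.outline_of(c,'outline_near')[0]['pixels'] for c in('top','scene')}
ign={c:cv2.dilate(C[c].astype(np.uint8),np.ones((5,5)))>0 for c in C}
k=lambda a:(150+a[0]/2.96,110+a[1]/2.96)
co=[at('top',k(a),.006)[:2] for a in[(236,422),(428,484),(515,218),(322,157)]];print(np.round(co,3))
ax=(co[2]+co[3]-co[0]-co[1]);yaw=np.arctan2(ax[1],ax[0]);u=np.array([np.cos(yaw),np.sin(yaw)])
near=(co[0]+co[1])/2;print('tape est',near+.075*u,yaw)
for ms in (S,{'top':S['top']},{'scene':S['scene']}):
    s,f=fit(ms,STA,[*(near+.075*u),yaw],ign);print('sta',np.round(s,4),f)
    if ms is S:s0=s
for ms in (C,{'top':C['top']},{'scene':C['scene']}):
    p,f=fit(ms,STAND,[.47,.15,s0[2]]);print('car',np.round(p,4),f,'rel',np.round(rel(p,s0),4))
E
```

```text
[[0.525 0.207]
 [0.48  0.07 ]
 [0.671 0.007]
 [0.715 0.147]]
tape est [0.57404668 0.11540061] -0.31196120823010715
sta [ 0.5775  0.1174 -0.3237] 0.03737595195657601
sta [ 0.5771  0.1166 -0.3236] 0.0168040329679123Traceback (most recent call last):
  File "<stdin>", line 11, in <module>
  File "h.py", line 30, in fit
    r=minimize(cost,p0,method='Nelder-Mead',options=dict(initial_simplex=np.array(p0)+np.array([[0,0,0],[.01,0,0],[0,.01,0],[0,0,.08]]),xatol=2e-4,fatol=1e-4))
    res = _minimize_neldermead(fun, x0, args, callback, bounds=bounds,
                               **options)
    fxr = func(xr)
    fx = function(np.copy(x), *(wrapper_args + args))
  File "h.py", line 26, in cost
    d=np.abs(sil(c,boxes,p)-m)
             ~~~^^^^^^^^^^^
  File "h.py", line 19, in sil
    q=np.array([proj(c,X) for X in place(b,p)]);
                ~~~~^^^^^
  File "h.py", line 9, in proj
    m=robot.camera_model(c);p=np.array(m['R'])@X+np.array(m['t']);return np.array([m['cx']+m['fx']*p[0]/p[2],m['cy']+m['fy']*p[1]/p[2]])
ValueError: time passes only in moves, steps and waits
```

```bash
sed -i 's/robot.camera_model(c)/CM(c)/; ' h.py; sed -i '2a import functools\nCM=functools.cache(lambda c: robot.camera_model(c))' h.py
python3 - <<'E'
from h import *
robot.read_camera('top');robot.read_camera('scene')
C={c:robot.outline_of(c,'carton')[0]['pixels'] for c in('top','scene')}
s0=np.array([.5773,.117,-.3237])
for ms in (C,{'top':C['top']},{'scene':C['scene']}):
    p,f=fit(ms,STAND,[.47,.15,s0[2]]);print('car',np.round(p,4),f,'rel',np.round(rel(p,s0),4))
for n,r,h in(('low_carton',.03,.05),('dropper',.015,.078),('pot',.024,.06)):
    m=robot.outline_of('top',n)[0]['pixels'];p,f=fit({'top':m},[box(-r,r,-r,r,0,h)],[*at('top',robot.outline_of('top',n)[0]['pixel'],h/2)[:2],0]);print(n,np.round(p,3),f,np.round(rel(p,s0),3))
print(robot.read_state()['t'])
E
```

```text
car [ 0.4997  0.1476 -0.2826] 0.1045861992061628 rel [-0.0833  0.0044  0.0411]
car [ 0.4995  0.1469 -0.2552] 0.06567735448190856 rel [-0.0832  0.0036  0.0685]
car [ 0.5001  0.1479 -0.3307] 0.042191699014631226 rel [-0.0831  0.0047 -0.007 ]
low_carton [ 0.51  -0.026 -0.24 ] 0.05194765406162465 [-0.018 -0.157  0.084]
dropper [ 0.634 -0.065  0.005] 0.7454064771976207 [ 0.111 -0.154  0.328]
pot [ 0.608  0.29  -0.031] 0.43482871747920954 [-0.026  0.174  0.293]
2.0
```

```bash
cat >> h.py <<'E'
from scipy.spatial.transform import Rotation as Ro
def go(xyz,yaw): # shift (mm) & turn (deg) in tool axes; yaw of push direction (tool x = -push dir, z down)
    s=robot.read_state();R=Ro.from_rotvec(s['orientation'])
    c,S=np.cos(yaw),np.sin(yaw);T=Ro.from_matrix(np.array([[-c,-S,0],[-S,c,0],[0,0,-1]]).T if 0 else np.column_stack([[-c,-S,0],[-S,c,0],[0,0,-1]]))
    return np.round(R.inv().apply(np.array(xyz)-s['tool_pos'])*1e3,1),np.round(np.degrees((R.inv()*T).as_rotvec()),2)
E
python3 - <<'E'
from h import *
u=np.array([np.cos(.29),-np.sin(.29)])
p=np.array([.4997,.1476])-.065*u
print(p,go([*p,.12],-.29))
E
```

```text
[0.43741415 0.16618689] (array([-335. , -273.3,   98.6]), array([-0.  , -0.  , -6.86]))
```

Call:
{"api": "carry_out", "payload": {"rows": [[-0.034,-0.027,0,0,0,-1],[-0.072,-0.06,0.005,0,0,-2],[-0.11,-0.09,0.02,0,0,-3],[-0.15,-0.122,0.035,0,0,-4],[-0.19,-0.155,0.05,0,0,-5],[-0.23,-0.188,0.065,0,0,-6],[-0.27,-0.22,0.08,0,0,-6.86],[-0.305,-0.25,0.092,0,0,-6.86],[-0.325,-0.266,0.098,0,0,-6.86],[-0.335,-0.273,0.0986,0,0,-6.86],[-0.335,-0.273,0.0986,0,0,-6.86]], "jaw": 155, "force": 20}}

```text
t: 3.38
tool_pos: [0.4379, 0.1664, 0.1204]
orientation: [0.456, 3.108, 0.001]
force: [0.1, 0.7, 0.4]
opening: 0.0364
gripper_force: 0.0
```

Call:
{"api": "carry_out", "payload": {"rows": [[-0.012,0,0,0,0,0],[-0.024,0,0,0,0,0],[-0.032,0,0,0,0,0],[-0.038,0,0,0,0,0],[-0.044,0,0,0,0,0],[-0.05,0,0,0,0,0],[-0.055,0,0,0,0,0],[-0.055,0,0,0,0,0]]}}

```text
t: 4.38
tool_pos: [0.4905, 0.1505, 0.12]
orientation: [-0.455, -3.109, 0.0]
force: [-0.8, -0.9, -0.7]
opening: 0.0367
gripper_force: 0.1
```

```bash
python3 - <<'E'
from h import *
a=snap('scene','s1')[100:300,220:490,::-1];cv2.imwrite('pics/s1c.png',cv2.resize(a,None,fx=2.96,fy=2.96,interpolation=2))
E
```

```text
(no output)
```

View pics/s1c.png

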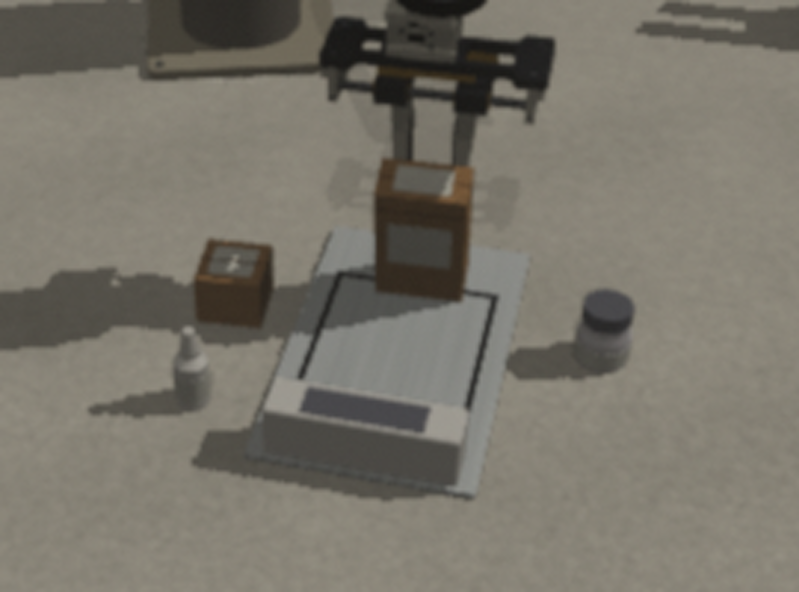

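The carton is tilting about its front edge, with the foot edge still at crop (378–462, 295). Both fingers are on its back, centred, so I keep pushing.

Call:
{"api": "carry_out", "payload": {"rows": [[-0.006,0,0,0,0,0],[-0.012,0,0,0,0,0],[-0.018,0,0,0,0,0],[-0.024,0,0,0,0,0],[-0.03,0,0,0,0,0],[-0.035,0,0,0,0,0],[-0.035,0,0,0,0,0],[-0.035,0,0,0,0,0],[-0.035,0,0,0,0,0]]}}

```text
t: 5.55
tool_pos: [0.5236, 0.1408, 0.12]
orientation: [-0.454, -3.109, 0.0]
force: [-0.1, 0.1, -0.5]
opening: 0.0364
gripper_force: 0.0
```

```bash
python3 - <<'E'
from h import *
a=snap('scene','s2')[100:300,220:490,::-1];cv2.imwrite('pics/s2c.png',cv2.resize(a,None,fx=2.96,fy=2.96,interpolation=2))
E
```

```text
(no output)
```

View pics/s2c.png

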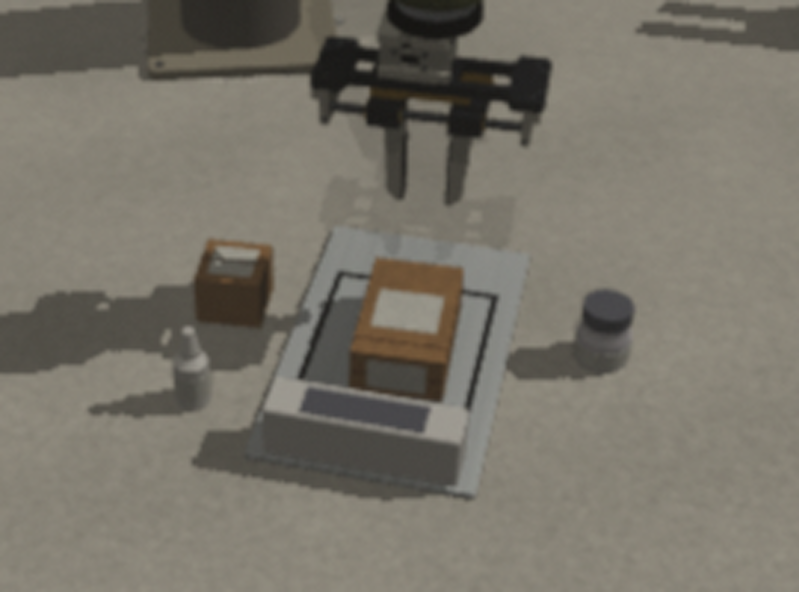

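The carton lies flat inside the outline, head end at crop (350–445, 345–395). I back off, lower behind its foot end and measure.

Call:
{"api": "carry_out", "payload": {"rows": [[0.02,0,0,0,0,0],[0.045,0,0,0,0,0],[0.048,0,0.02,0,0,-1],[0.048,0,0.045,0,0,-2],[0.048,0,0.07,0,0,-2],[0.048,0,0.088,0,0,-2],[0.048,0,0.095,0,0,-2],[0.048,0,0.095,0,0,-2]]}}

```text
t: 6.6
tool_pos: [0.4777, 0.1544, 0.0249]
orientation: [-0.4, -3.116, 0.0]
force: [-0.1, -0.1, -0.9]
opening: 0.0364
gripper_force: 0.0
```

```bash
cat > m.py <<'E'
from h import *
import sys
n=sys.argv[1]
t=snap('top','t'+n)[110:310,150:420,::-1];cv2.imwrite(f'pics/t{n}c.png',cv2.resize(t,None,fx=2.96,fy=2.96,interpolation=2))
s=snap('scene','s'+n)[100:300,220:490,::-1];cv2.imwrite(f'pics/s{n}c.png',cv2.resize(s,None,fx=2.96,fy=2.96,interpolation=2))
C={c:robot.outline_of(c,'carton')[0]['pixels'] for c in('top','scene')}
s0=np.array([.5773,.117,-.3237])
for ms in (C,{'top':C['top']},{'scene':C['scene']}):
    p,f=fit(ms,LYING,[*at('top',robot.outline_of('top','carton')[0]['pixel'],.04)[:2],s0[2]]);print('car',np.round(p,4),round(f,3),'rel',np.round(rel(p,s0),4))
st=robot.read_state();print(st['t'],'tcp rel',np.round(rel([*st['tool_pos'][:2],0],s0)[:2],4))
E
python3 m.py 3
```

```text
car [ 0.589   0.122  -0.2703] 0.092 rel [0.0095 0.0084 0.0534]
car [ 0.5892  0.121  -0.268 ] 0.039 rel [0.01   0.0076 0.0557]
car [ 0.5884  0.1226 -0.2714] 0.043 rel [0.0087 0.0088 0.0523]
6.95 tcp rel [-0.1059  0.0041]
```

View pics/t3c.png

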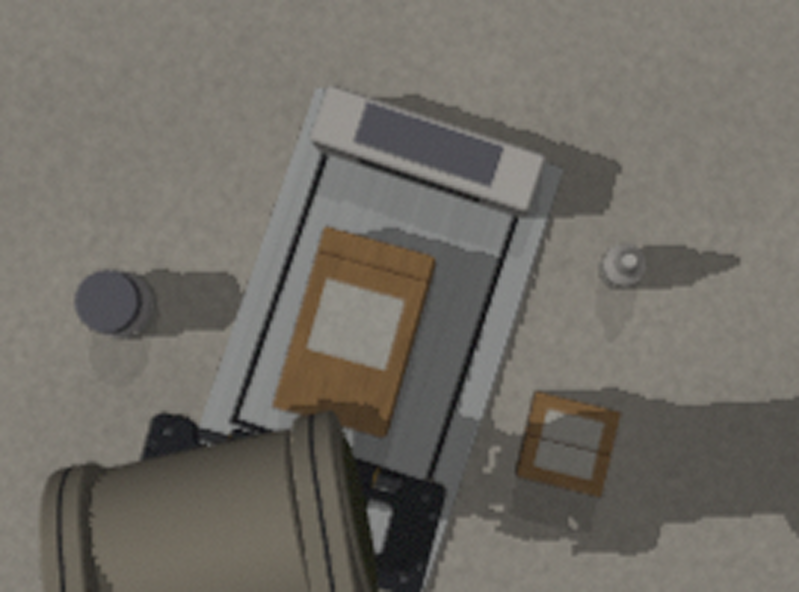

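The carton lies at about +0.055 rad relative to the station, its centre 8 mm left, with head edge at crop (322–433, 230–258), about 50 mm short of the reader. I square the gripper to the station and push with both fingertips.

```bash
python3 - <<'E'
from h import *
s0=np.array([.5773,.117,-.3237])
for x in(-.075,-.03,-.0125,-.008):
    print(x,go(place(np.array([[x,.005,.025]]),s0)[0],s0[2]))
E
```

```text
-0.075 (array([-30.8,  -1.2,   0.7]), array([0.03, 0.05, 3.92]))
-0.03 (array([-75.7,  -4.3,   0.7]), array([0.03, 0.05, 3.92]))
-0.0125 (array([-93.2,  -5.5,   0.7]), array([0.03, 0.05, 3.92]))
-0.008 (array([-97.7,  -5.8,   0.7]), array([0.03, 0.05, 3.92]))
```

Call:
{"api": "carry_out", "payload": {"rows": [[-0.012,-0.0005,0,0,0,2],[-0.024,-0.001,0,0,0,3.9],[-0.032,-0.0013,0,0,0,3.9],[-0.04,-0.0019,0,0,0,3.9],[-0.048,-0.0024,0,0,0,3.9],[-0.056,-0.003,0,0,0,3.9],[-0.064,-0.0036,0,0,0,3.9],[-0.07,-0.004,0,0,0,3.9],[-0.076,-0.0043,0,0,0,3.9],[-0.081,-0.0047,0,0,0,3.9],[-0.084,-0.0049,0,0,0,3.9],[-0.084,-0.0049,0,0,0,3.9]]}}

```text
t: 8.45
tool_pos: [0.5584, 0.1283, 0.0251]
orientation: [0.506, 3.1, -0.0]
force: [0.2, 0.9, 0.5]
opening: 0.0368
gripper_force: 0.0
```

```bash
python3 m.py 4; python3 -c "
from h import *
print(robot.read_state()['force'])"
```

```text
car [ 0.6287  0.1053 -0.3248] 1.799 rel [ 0.0524  0.0053 -0.0011]
car [ 0.6577  0.0952 -0.2758] 1.411 rel [0.0832 0.0049 0.0479]
car [ 0.5934  0.116  -0.2853] 0.309 rel [0.0156 0.0042 0.0384]
8.8 tcp rel [-0.0221  0.0048]
[0.40799041 0.35612611 0.31657134]
```

View pics/t4c.png

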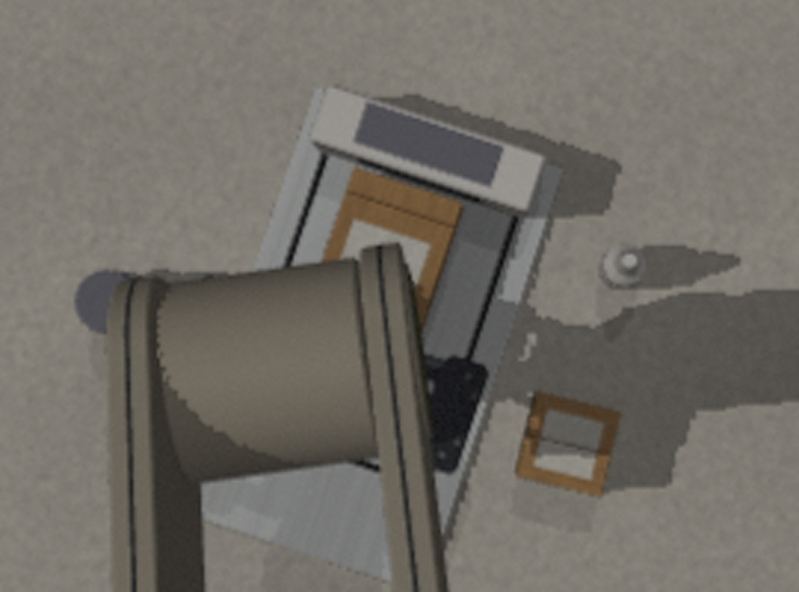

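Both fingers have squared the carton: the head edge at crop (352,168)–(462,203) is parallel to the reader, about 8–10 mm short. I push on slowly until the force rises.

Call:
{"api": "carry_out", "payload": {"rows": [[-0.002,0,0,0,0,0],[-0.004,0,0,0,0,0],[-0.006,0,0,0,0,0],[-0.007,0,0,0,0,0],[-0.008,0,0,0,0,0],[-0.008,0,0,0,0,0]]}}

```text
t: 9.55
tool_pos: [0.5651, 0.1261, 0.0251]
orientation: [-0.505, -3.1, -0.0]
force: [-6.2, 2.2, 5.3]
opening: 0.0365
gripper_force: 3.3
```

Call:
{"api": "carry_out", "payload": {"rows": [[-0.0005,0,0,0,0,0],[-0.001,0,0,0,0,0],[-0.001,0,0,0,0,0]]}}

```text
t: 9.93
tool_pos: [0.5651, 0.1261, 0.025]
orientation: [-0.505, -3.098, -0.0]
force: [-11.7, 3.1, 10.1]
opening: 0.0368
gripper_force: 5.9
```

Call:
{"api": "carry_out", "payload": {"rows": [[-0.0005,0,0,0,0,0],[-0.001,0,0,0,0,0],[-0.001,0,0,0,0,0]]}}

```text
t: 10.3
tool_pos: [0.5651, 0.1261, 0.0251]
orientation: [-0.504, -3.096, -0.0]
force: [-16.5, 5.5, 13.6]
opening: 0.0364
gripper_force: 8.5
```

Force rose to 17 N with no further travel, so the carton is seated. I back off, rise and look.

Call:
{"api": "carry_out", "payload": {"rows": [[0.001,0,0,0,0,0],[0.003,0,0,0,0,0],[0.01,0,0,0,0,0],[0.03,0,0,0,0,0],[0.06,0,0,0,0,0],[0.08,0,-0.02,0,0,0],[0.1,0,-0.06,0,0,0],[0.12,0.02,-0.11,0,0,0],[0.14,0.06,-0.15,0,0,0],[0.16,0.11,-0.17,0,0,0],[0.19,0.16,-0.18,0,0,0],[0.19,0.16,-0.18,0,0,0]]}}

```text
t: 11.8
tool_pos: [0.4372, 0.3411, 0.2062]
orientation: [0.498, 3.1, 0.004]
force: [-0.3, -0.8, -0.7]
opening: 0.0363
gripper_force: 0.0
```

```bash
python3 m.py 5; python3 -c "
import cv2,numpy as np
from h import *
a=cv2.imread('pics/t5.png')[150:260,230:340];b=cv2.imread('pics/s5.png')[190:270,290:400]
r=lambda i:cv2.resize(i,(400,400*i.shape[0]//i.shape[1]),interpolation=2)
a,b=r(a),r(b);h=max(len(a),len(b));p=lambda i:cv2.copyMakeBorder(i,0,h-len(i),0,0,0)
cv2.imwrite('pics/c5.png',np.hstack([p(a),p(b)]))
s0=np.array([.5773,.117,-.3237])
for n,r_,hh in(('low_carton',.03,.05),('dropper',.015,.078),('pot',.024,.06)):
    q=robot.outline_of('top',n);print(n,q[0]['pixel'] if q else None)
"
```

```text
car [ 0.6346  0.1031 -0.3215] 0.553 rel [0.0587 0.005  0.0022]
car [ 0.6358  0.1021 -0.3271] 0.039 rel [ 0.0602  0.0045 -0.0034]
car [ 0.5975  0.1144 -0.2971] 0.432 rel [0.02   0.0039 0.0266]
12.15 tcp rel [-0.2015  0.1635]
low_carton [339.4, 257.9]
dropper [362.3, 200.5]
pot [187.2, 212.7]
```

View pics/c5.png

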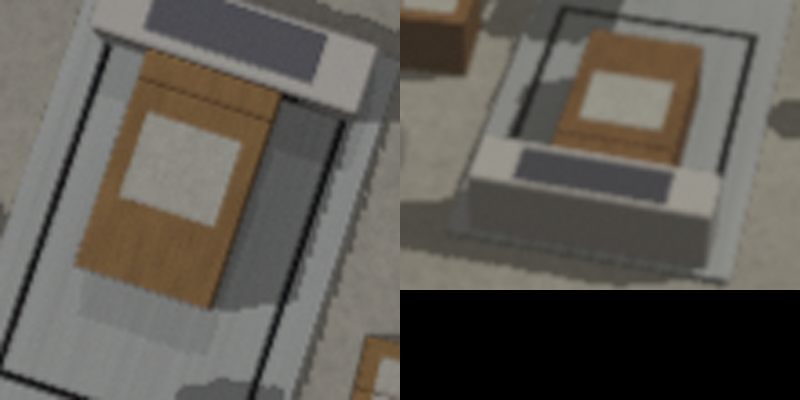

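The carton's head is flush against the reader (fitted centre at station x 60 mm, which is the flush position, yaw about 0), well inside both side lines. I compare the pot in the scene view, then hand in.

```bash
python3 - <<'E'
from h import *
robot.read_camera('scene')
for n in('pot','dropper','low_carton'): print(n,[q['pixel'] for q in robot.outline_of('scene',n)[:1]])
a=cv2.imread('pics/s0.png').astype(int);b=cv2.imread('pics/s5.png').astype(int)
print(np.abs(a-b)[195:228,410:440].mean())
print(robot.close_job())
E
```

```text
pot [[426.7, 207.1]]
dropper [[286.2, 224.2]]
low_carton [[302.0, 195.4]]
2.3484848484848486
the job is handed in; nothing more can be done
None
```

The carton was tipped flat inside the outline with its top end towards the reader, slid flush against the reader's face, and handed in at about 12 s; the low carton, dropper bottle and pot were not touched.

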